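# Start the hold-down bolt with a turning sleeve

## Robot

A 6-joint arm with a two-finger parallel gripper is mounted at the origin on the work surface; the furniture and walls round the work are solid. World frame = base frame: x ahead of the robot, y to its left, z up, the work surface at z = 0. Lengths are in m, angles in rad, forces in N, time in s.
With the tool pointing down it reaches from about 0.275 to 0.825 m from the base axis. Payload 4.9 kg.
Tool frame: the origin (TCP) lies midway between the tips of the shut fingers; the grasp point (between the pads) lies 19 mm behind it (grip_point_offset is the distance from the TCP to the grasp point, in m); z points along the fingers, y is the line along which they close (so a half turn about z gives the same grasp; the last joint's range is limited). The gripper opens to 85 mm and grips with 20 to 120 N. Pads are 22 mm wide; open, the fingers measure 114 mm over their backs; the gripper's body (76 mm by 85 mm) begins 54 mm behind the grasp point. The pads swing forward as they close: fully open they stand 13 mm farther back than shut.
Start: joints at [1.053, 0.326, -0.193, 1.052, 0, 1.437], TCP at [0.206, 0.51, 0.231] pointing down, gripper open.
Joint ranges: [-2.65, 2.65], [-0.97, 1.79], [-1.3, 1.35], [-1.93, 2.1], [-1.47, 1.37], [-3.14, 3.14]. Speed limits (rad/s): [2.57, 2.57, 3.14, 3.14, 3.14, 3.14].

## Interface

Orientations are given as a rotation vector (axis times angle).
In Python, from cell import * gives the robot as it stands. Calls block until the motion is done:
- movep(position, orientation): joint-space move of the TCP to a pose.
- move_l(position, velocity=0.15, rot=None, until_force=None): straight line of the TCP; rot=None keeps the orientation; velocity is the mean speed in m/s. With until_force (N) it stops when the force on the tool has changed by that much, and returns True; else False.
- set_joints(angles): joint-space move.
- let_go() and grab(newtons=None): open the fingers fully, or close them until they stop; newtons is the grip in N (None keeps the last).
- sleep(seconds).
- ik(position, orientation): joint angles nearest the present ones, or None.
- get_state(): the state.
- grab_frame(name): name is "side" or "top"; returns a dict with "img" (420x560x3 uint8, red, green, blue), "fx", "fy", "cx", "cy" (pixels), "cam_to_world" (4x4, takes a point from camera to world coordinates). Camera axes: x right, y down, z forward; pixel columns grow to the right and rows downward; lengths in m; the calibration is good to about 2 mm. A picture is of the moment at which its call begins. There is no depth.
A pose or a line that the arm cannot do raises MotionError and nothing moves.
- sign_off(): hands the job in; it is judged then, once.
Trained networks look in the newest picture that a camera, given by its name, has taken for a name from the list of things; names that differ only in an ending like _2 or _b are one class to them, and where a whole thing is asked for, a point or a joint stands for the part that bears it (a point fixed in the world has none). Each returns a list of dicts, best first, with "score" (0 to 1); they miss things now and then, are a little off and sometimes report something else, mostly with a low value. They report only what shows in the picture. A call takes as long as a camera call. They do not tell look-alikes from the thing itself.
- spot_in(camera, name): "centre" ([column, row] in pixels, amid what is visible of it).
- silhouettes(camera, name): "mask" (420x560 bool, what is visible of it) and "centre" ([column, row] in pixels, amid what is visible of it).
- tip_of(camera, name): "centre" ([column, row] in pixels: a listed point, or the origin of a listed thing).
The state is a dict: "clock": time; "q": joint angles; "joint_velocities": joint speeds; "tau": joint torques, N m; "position": TCP position; "eef_rot": TCP orientation; "contact_force": force on the tool from outside, world axes, zero at the start; "wrist_torque": the same for the moment, N m; "finger_gap": opening from 0.0 (shut) to 1.0 (fully open); "grasp_force": force on a finger pad.
Only numpy, scipy, OpenCV 4.12 (cv2) and the standard library are available. Lean on these libraries where they do the work, as an engineer would, in place of code of your own. Each camera call takes 0.05 s, during which the arm holds its last target. There are 200 camera calls.

## Task

The upright hold-down bolt of the aluminium mounting base stands on top of its first thread: slide the blue turning sleeve down over the bolt so that the notches drop over the cross pin, and with the sleeve turn the bolt backward (counter-clockwise from above) until it drops into the thread start, then one full turn forward (clockwise). Finish while holding: keep the sleeve gripped, upright and with its notches over the cross pin, so the started bolt is held still for the next person. Do not disturb the stapler, the tip box, the buffer bottle or the orange marker.

Things in the scene. Friction and masses are not known exactly. Their poses are not given: they have to be found in the camera images.
- base: Aluminium mounting plate 120 x 90 x 10 mm fixed on the table, with a round grey threaded boss (44 mm diameter, 54 mm at its foot, top 42 mm above the table) in its middle, where the bolt stands. Four screw heads 4 mm high at its corners. Origin: middle of the underside, on the bolt's axis; z up. NB: a bulky label printer stands left of it, close to the robot.
- bolt_pin (a point): Centre of the dark cross pin that goes through the steel bolt: pin 8 mm thick, 34 mm long, lying along this point's x axis, 80 mm above the table minus bolt_sink. z up, on the bolt's axis. It turns and sinks with the bolt.
- bolt_top (a point): Centre of the bolt's upper end, 40 mm above the pin's centre. The bolt is a round steel shaft 16 mm in diameter, its top 5 mm tapered to 11 mm; dark thread turns show above the boss. It weighs about 0.3 kg, sinks by its own weight and turns with little friction (about 0.03 N m).
- bolt_turn (a joint): Turn of the bolt in rad; grows forward (clockwise from above). It starts between +0.5 and +1.3, standing on top of the first thread; turned backward it climbs a little and drops into the thread start a little below 0 (at about -0.2). Can be turned any number of turns.
- bolt_sink (a joint): How far the bolt has sunk, in m, positive down. At the start 0.0005 to 0.0025; at the thread start it suddenly drops by about 7 mm (to about 0.008); from there every full forward turn sinks it 8 mm more (0.016 after one turn, reckoned from bolt_turn = 0). Bottoms at 0.0195.
- sleeve: Blue knurled turning sleeve: a ring 40 mm outside, bore 19 mm, 46 mm tall, 0.12 kg, standing loose and upright on the table. Its lower rim has four open notches, 13.6 mm wide, 16 mm deep, along its own +x, -x, +y and -y; a yellow line on top and side marks +x. Origin: centre of its underside, z up. On the bolt it may be let go and gripped again.
- sleeve_top (a point): Centre of the sleeve's top. With a notch pair along the cross pin (to about 0.2 rad) the sleeve drops over the pin until the notch roof rests on it: its underside is then 12 mm below the pin's centre, its top 6 mm below the bolt's. It drives the pin with about 0.2 rad of play either way. The bolt sinks inside a gripped sleeve, so follow it down.
- stapler: Red and black stapler, 138 x 34 x 47 mm, bystander. Origin: centre of its underside.
- tip_box: Blue pipette tip box with a yellow grid, 71 x 122 x 53 mm (a thin clear lid up to 78 mm), bystander. Origin: centre of its underside.
- bottle_buffer: White reagent bottle with green cap, 51 mm in diameter, 98 mm tall, bystander. Origin: centre of its underside.
- marker_orange: Orange and white marker pen lying down, 138 x 11 x 12 mm, bystander. Origin: centre of its underside, x along it.
Mind the look-alikes: they are no part of the job. What is meant by the sleeve is not pink or red, and is the larger of those in its own colour.

How it is judged:
By the outcome, as a careful person would: the job done as asked, in the order asked, and still so for the second after the job is handed in, while the arm keeps its last pose, push and grip.
It also fails if it takes over 67 s, if anything falls off the work surface, if the arm or the gripper's body presses on something with over 40 N, if the wrist force passes 120 N, or if a joint passes its speed limit or range.

## Working session

There is one attempt and no reset: what is moved stays moved. The work goes in short steps, each a Python script; the robot and the scene stay as the last script left them, time stands still between calls to the robot, and variables do not carry over. Pictures are saved under pics/ and viewed, at most 10 in all, crops included, and the job is handed in when it is done.

```bash
mkdir -p pics; ls; python3 - <<'E'
from cell import *
import cv2, numpy as np
for c in ("side","top"):
    f=grab_frame(c); cv2.imwrite(f"pics/{c}0.png",f["img"][:,:,::-1])
    print(c,f["fx"],f["fy"],f["cx"],f["cy"],np.round(f["cam_to_world"],3).tolist())
    for n in ("sleeve_top","sleeve","bolt_top","bolt_pin","base","stapler","tip_box","bottle_buffer","marker_orange"):
        print(n,[(np.round(d["centre"]).tolist(),round(d["score"],2)) for d in tip_of(c,n)][:4])
print(get_state())
E
```

```text
pics
side 473.82053802666474 473.82053802666474 270.0696891372649 204.42029803413095 [[0.974, -0.108, 0.199, 0.416], [-0.226, -0.531, 0.817, -0.77], [0.018, -0.84, -0.542, 0.539], [0.0, 0.0, 0.0, 1.0]]
sleeve_top [([256.0, 309.0], 0.9), ([257.0, 268.0], 0.82), ([199.0, 287.0], 0.75), ([253.0, 235.0], 0.64)]
sleeve [([257.0, 292.0], 0.98), ([260.0, 325.0], 0.79), ([255.0, 255.0], 0.62)]
bolt_top [([210.0, 168.0], 0.78)]
bolt_pin [([208.0, 189.0], 0.9)]
base [([211.0, 221.0], 0.75)]
stapler [([338.0, 249.0], 0.55)]
tip_box [([299.0, 186.0], 0.62)]
bottle_buffer [([308.0, 216.0], 0.74)]
marker_orange [([324.0, 302.0], 0.58)]
top 404.02062234218005 404.02062234218005 280.5203155284646 204.68590956242576 [[-0.026, -0.995, 0.099, 0.473], [-0.999, 0.028, 0.021, -0.094], [-0.023, -0.098, -0.995, 0.934], [0.0, 0.0, 0.0, 1.0]]
sleeve_top [([340.0, 215.0], 0.78), ([299.0, 210.0], 0.74), ([374.0, 218.0], 0.53), ([340.0, 256.0], 0.49)]
sleeve [([299.0, 212.0], 0.68), ([370.0, 221.0], 0.57), ([337.0, 220.0], 0.52), ([342.0, 255.0], 0.46)]
bolt_top [([237.0, 237.0], 0.5)]
bolt_pin [([244.0, 233.0],
[... 168 characters left out ...]
75.0], 0.7)]
{'clock': 1.0, 'q': array([ 1.05280838e+00,  3.26169163e-01, -1.92567494e-01,  1.05201938e+00,
        2.40493170e-05,  1.43659204e+00]), 'joint_velocities': array([ 0.00033074, -0.00038197, -0.00184718,  0.00060107,  0.00041147,
       -0.00332164]), 'tau': array([-3.52221050e-04, -4.43335068e+01,  2.62761337e+01,  1.02032318e-03,
        8.53775964e-05,  8.66345459e-06]), 'position': array([0.20593705, 0.51002242, 0.23131001]), 'eef_rot': array([-5.99151165e-01, -3.08391962e+00, -7.20550990e-05]), 'contact_force': array([-0.13426151,  0.64052811, -0.25206423]), 'wrist_torque': array([ 0.08026716, -0.00066841, -0.01721542]), 'grasp_force': 0.0, 'finger_gap': 1.0065554273608275}
```

View pics/side0.png

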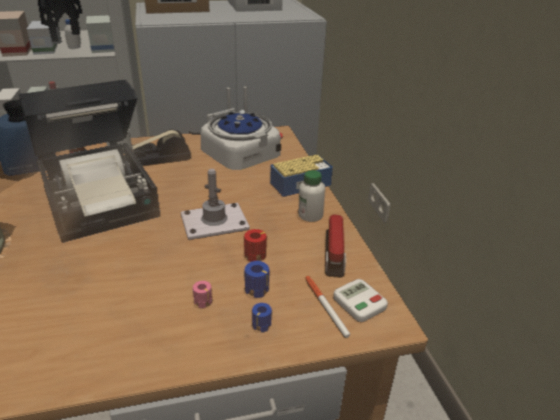

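View pics/top0.png

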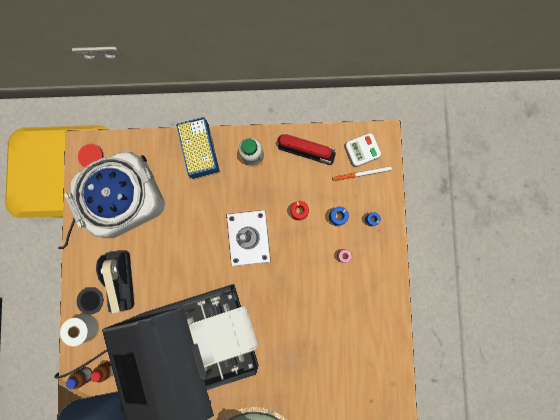

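The side picture shows the large blue sleeve at about (257,279), with a red one at (255,245) and a small blue one at (262,317). The bolt stands at (212,190). In the top picture the large sleeve is at (339,215) and the bolt at (246,237). I'll enlarge these for the yaws.

```bash
cat > h.py <<'E'
from cell import *
import cv2, numpy as np
def ray(f,px):
    T=np.array(f["cam_to_world"]); d=T[:3,:3]@[(px[0]-f["cx"])/f["fx"],(px[1]-f["cy"])/f["fy"],1]
    return T[:3,3],d/np.linalg.norm(d)
def at_z(f,px,z):
    o,d=ray(f,px); return o+d*(z-o[2])/d[2]
def tri(a,b):
    A=np.zeros((3,3)); v=np.zeros(3)
    for o,d in (a,b):
        P=np.eye(3)-np.outer(d,d); A+=P; v+=P@o
    return np.linalg.solve(A,v)
def proj(f,p):
    T=np.linalg.inv(f["cam_to_world"]); c=T[:3,:3]@np.array(p)+T[:3,3]
    return np.array([f["fx"]*c[0]/c[2]+f["cx"],f["fy"]*c[1]/c[2]+f["cy"]])
def crop(f,c,h,s=400):
    x,y=np.round(c).astype(int); return cv2.resize(f["img"][y-h:y+h,x-h:x+h,::-1],(s,s),interpolation=cv2.INTER_CUBIC)
E
python3 - <<'E'
from h import *
S=grab_frame("side");T=grab_frame("top")
im=np.vstack([np.hstack([crop(S,(257,279),24,300),crop(S,(212,190),32,300)]),np.hstack([crop(T,(339,215),16,300),crop(T,(246,237),20,300)])])
cv2.imwrite("pics/c1.png",im)
for nm,z,s,t in (("sleeve_top",.046,(257,268),(340,215)),("bolt_top",.119,(210,168),(237,237)),("bolt_pin",.079,(208,189),(244,233))):
    print(nm,at_z(S,s,z).round(4),at_z(T,t,z).round(4),tri(ray(S,s),ray(T,t)).round(4))
b=tip_of("side","base")[0]["centre"];t=tip_of("top","base")[0]["centre"];print(at_z(S,b,0),at_z(T,t,0))
E
```

```text
sleeve_top [ 0.535  -0.2039  0.046 ] [ 0.535  -0.2055  0.046 ] [ 0.5348 -0.2053  0.0472]
bolt_top [0.4898 0.0069 0.119 ] [0.4913 0.0124 0.119 ] [0.4909 0.0129 0.1157]
bolt_pin [ 0.483  -0.0007  0.079 ] [0.5002 0.0027 0.079 ] [0.4919 0.0036 0.0763]
[0.48642604 0.00178255 0.        ] [0.48577367 0.00613031 0.        ]
```

View pics/c1.png

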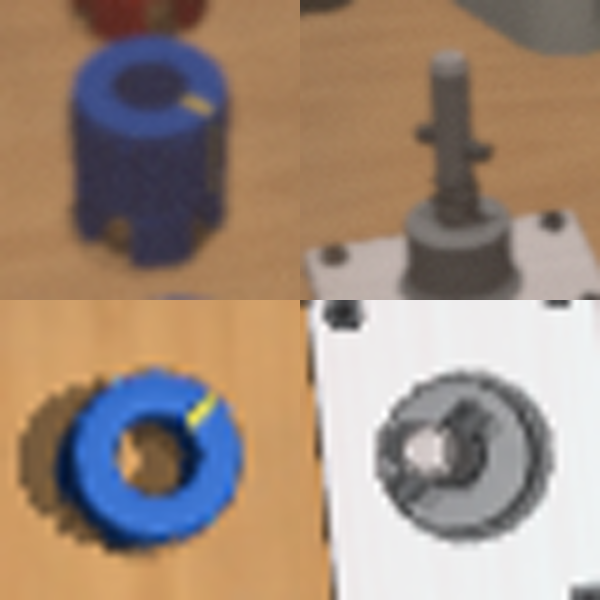

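The crops show the sleeve's yellow line at about 45° up and right, and the pin running from lower left to upper right at almost the same angle. Next I'll compute the refined geometry, the printer height and the joint options.

```bash
python3 - <<'E'
from h import *
from scipy.spatial.transform import Rotation as R
S=grab_frame("side");T=grab_frame("top")
cs=lambda c,h,x,y:(c[0]-h+x/300*2*h-.5,c[1]-h+y/300*2*h-.5)
sl=lambda x,y:cs((257,279),24,x,y); sb=lambda x,y:cs((212,190),32,x,y)
tl=lambda x,y:cs((339,215),16,x,y); tb=lambda x,y:cs((246,237),20,x,y)
print("sleeve",at_z(S,sl(150,88),.046),at_z(T,tl(160,153),.046))
print("bolttop",at_z(S,sb(150,60),.1185),at_z(T,tb(128,148),.1185))
print("boss",at_z(S,sb(157,222),.042),at_z(T,tb(165,155),.042))
yaw=lambda a,b:np.degrees(np.arctan2((b-a)[1],(b-a)[0]))
a=at_z(T,tb(105,188),.0785);b=at_z(T,tb(170,112),.0785);print("pin top",yaw(a,b),(a+b)/2)
a=at_z(S,sb(125,132),.0785);b=at_z(S,sb(183,153),.0785);print("pin side",yaw(a,b),(a+b)/2)
c=at_z(T,tl(160,153),.046)
print("sl yaw",yaw(at_z(T,tl(190,122),.046),at_z(T,tl(217,97),.046)),yaw(c,at_z(T,tl(203,110),.046)))
print("sl yaw side",yaw(at_z(S,sl(150,88),.046),at_z(S,sl(200,104),.046)))
for t in ((105,330),(190,308),(130,418)):
    print("lid",tri(ray(S,(133,88)),ray(T,t)))
q=get_state()["q"]
def down(phi): # tool y axis at angle phi in world
    x=np.array([np.sin(phi),-np.cos(phi),0]);x=-x
    y=np.array([np.cos(phi),np.sin(phi),0]);z=np.array([0,0,-1.])
    return R.from_matrix(np.c_[np.cross(y,z),y,z]).as_rotvec()
for p in ((.535,-.205,.2),(.49,.008,.2),(.2059,.51,.42)):
    for d in (-60,-30,0,30,60,90,120,150,180): 
        j=ik(p,down(np.radians(d)));print(p,d,None if j is None else np.round(j,2))
print(R.from_rotvec(get_state()["eef_rot"]).as_matrix().round(2))
E
```

```text
sleeve [ 0.53398764 -0.20507653  0.046     ] [ 0.53544259 -0.20453042  0.046     ]
bolttop [ 0.49146533 -0.00150002  0.1185    ] [0.49257054 0.00123104 0.1185    ]
boss [4.90773125e-01 1.01215898e-04 4.20000000e-02] [ 0.49203587 -0.00070487  0.042     ]
pin top -41.912135822598685 [0.49289255 0.0032158  0.0785    ]
pin side -45.327824750097186 [0.4915357  0.00261808 0.0785    ]
sl yaw -48.98275404783436 -46.8090293675846
sl yaw side -37.83777576933248
lid [0.34573049 0.23816615 0.20333895]
lid [0.37126113 0.07456795 0.25506553]
lid [0.29164945 0.14962752 0.26468164]
(0.535, -0.205, 0.2) -60 [-0.49  0.39 -0.18  1.   -0.    2.12]
(0.535, -0.205, 0.2) -30 [-0.49  0.39 -0.18  1.    0.    1.6 ]
(0.535, -0.205, 0.2) 0 [-0.49  0.39 -0.18  1.    0.    1.08]
(0.535, -0.205, 0.2) 30 [-0.49  0.39 -0.18  1.    0.    0.55]
(0.535, -0.205, 0.2) 60 [-0.49  0.39 -0.18  1.    0.    0.03]
(0.535, -0.205, 0.2) 90 [-0.49  0.39 -0.18  1.    0.   -0.49]
(0.535, -0.205, 0.2) 120 [-0.49  0.39 -0.18  1.   -0.   -1.02]
(0.535, -0.205, 0.2) 150 [-0.49  0.39 -0.18  1.    0.   -1.54]
(0.535, -0.205, 0.2) 180 [-0
[... 474 characters left out ...]
) 150 [-0.13  0.24 -0.39  0.93  0.   -1.18]
(0.49, 0.008, 0.2) 180 [-0.13  0.24 -0.39  0.93  0.   -1.71]
(0.2059, 0.51, 0.42) -60 [ 1.05  0.28  0.22  1.51 -0.   -2.61]
(0.2059, 0.51, 0.42) -30 [ 1.05  0.28  0.22  1.51  0.   -3.14]
(0.2059, 0.51, 0.42) 0 [1.05 0.28 0.22 1.51 0.   2.62]
(0.2059, 0.51, 0.42) 30 [1.05 0.28 0.22 1.51 0.   2.1 ]
(0.2059, 0.51, 0.42) 60 [ 1.05  0.28  0.22  1.51 -0.    1.58]
(0.2059, 0.51, 0.42) 90 [1.05 0.28 0.22 1.51 0.   1.05]
(0.2059, 0.51, 0.42) 120 [1.05 0.28 0.22 1.51 0.   0.53]
(0.2059, 0.51, 0.42) 150 [1.05 0.28 0.22 1.51 0.   0.01]
(0.2059, 0.51, 0.42) 180 [ 1.05  0.28  0.22  1.51  0.   -0.52]
[[-0.93  0.37  0.  ]
 [ 0.37  0.93  0.  ]
 [ 0.    0.   -1.  ]]
```

```bash
cat >> h.py <<'E'
from scipy.spatial.transform import Rotation as R
def down(phi): # tool y axis at angle phi (rad) in world
    y=np.array([np.cos(phi),np.sin(phi),0]);z=np.array([0,0,-1.])
    return R.from_matrix(np.c_[np.cross(y,z),y,z]).as_rotvec()
def st(tag=""):
    s=get_state();print(tag,round(s["clock"],2),"p",np.round(s["position"],4),"q6",round(s["q"][5],3),"F",np.round(s["contact_force"],1),"M",np.round(s["wrist_torque"],2),"gap",round(s["finger_gap"],3),"g",round(s["grasp_force"],1));return s
BX,BY=.4917,0.
E
python3 - <<'E'
from h import *
o=down(np.radians(30))
p=get_state()["position"]; move_l([p[0],p[1],.40],velocity=.25); st("up")
movep([.5347,-.2048,.40],o); st("over")
move_l([.5347,-.2048,.07],velocity=.25); move_l([.5347,-.2048,.008],velocity=.08); st("low")
grab(40); st("grip")
move_l([.5347,-.2048,.175],velocity=.2); st("lift")
S=grab_frame("side");cv2.imwrite("pics/l.png",crop(S,proj(S,[.5347,-.2048,.19]),60,500))
T=grab_frame("top");print(proj(T,[.5347,-.2048,.2]))
E
```

```text
up 2.12 p [0.2058 0.5097 0.3987] q6 1.437 F [ 0.3 -0.   0.4] M [-0.02 -0.01  0.  ] gap 1.0 g 0.0
over 4.9 p [ 0.5349 -0.204   0.4001] q6 0.553 F [-0.6 -1.5 -0. ] M [-0.   -0.01  0.01] gap 1.0 g 0.0
low 7.29 p [ 0.5351 -0.205   0.0083] q6 0.553 F [-0.6 -0.6  0. ] M [0.01 0.01 0.02] gap 1.005 g 0.0
grip 7.78 p [ 0.535  -0.2049  0.0086] q6 0.553 F [-1.3 -0.2  5.6] M [ 0.16  0.21 -0.02] gap 0.453 g 40.1
lift 8.77 p [ 0.5338 -0.2044  0.1737] q6 0.553 F [ 0.3  0.5 -1.3] M [-0.01  0.02 -0.02] gap 0.456 g 40.3
[350.07702809 209.00761301]
```

View pics/l.png

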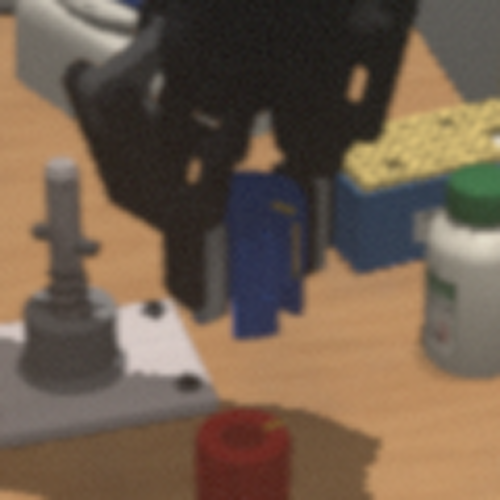

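The sleeve is held upright at about (265,250), with the yellow line visible at (290,210). Next I move over the bolt and lower.

```bash
python3 - <<'E'
from h import *
o=down(np.radians(33))
move_l([BX,BY,.175],velocity=.2,rot=o); st("over")
S=grab_frame("side")
print(move_l([BX,BY,.118],velocity=.06,until_force=5)); st("taper")
print(move_l([BX,BY,.072],velocity=.04,until_force=6)); s=st("down")
cv2.imwrite("pics/i.png",np.hstack([crop(S,proj(S,[BX,BY,.11]),45,400),crop(grab_frame("side"),proj(S,[BX,BY,.09]),45,400)]))
E
```

```text
over 10.07 p [ 0.492  -0.0006  0.175 ] q6 0.844 F [-0.2 -0.9 -2.1] M [0.02 0.   0.  ] gap 0.457 g 40.3
False
taper 11.22 p [ 0.4921 -0.      0.1184] q6 0.845 F [-0.  -0.4 -0.9] M [-0.02 -0.01  0.01] gap 0.459 g 40.3
True
down 12.22 p [4.914e-01 1.000e-04 7.430e-02] q6 0.845 F [-0.7 -0.1  5.5] M [ 0.02  0.09 -0.01] gap 0.455 g 40.9
```

View pics/i.png

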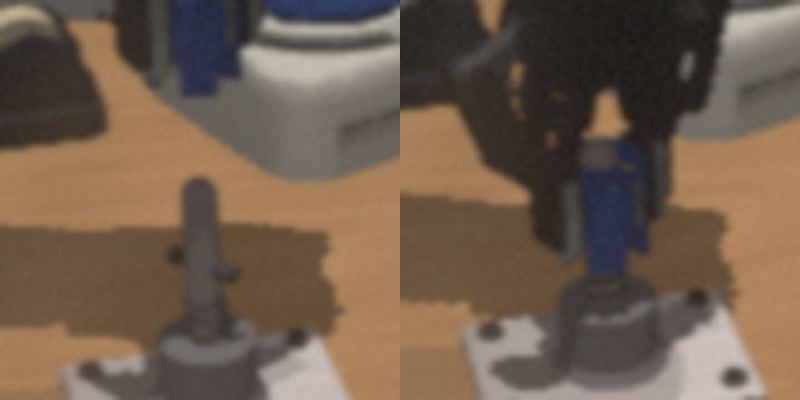

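The left half shows the sleeve above the bolt. The right half shows it seated, with the bolt end showing above at (600,155). TCP z of 0.0743 matches notches over the pin. Now backward in small steps, with light pressure so I can feel the drop.

```bash
cat > back.py <<'E'
from h import *
phi=np.radians(33); z=.0743; z0=z; dropped=False
for k in range(14):
    phi+=.15; z+=.0001
    move_l([BX,BY,z],velocity=.001 if False else .02,rot=down(phi))
    s=st(f"k{k} z{z:.4f}"); f=s["contact_force"][2]
    if f>10: z+=.0004
    elif f<2.5:
        hit=move_l([BX,BY,z-.0035],velocity=.015,until_force=4)
        s=st(f" probe {hit}")
        if not hit: dropped=True;break
        z=s["position"][2]
print(dropped,k,phi)
E
python3 back.py
```

```text
k0 z0.0744 12.57 p [0.4923 0.     0.0747] q6 0.697 F [0.6 0.4 2.5] M [ 0.16 -0.11 -0.04] gap 0.456 g 40.4
k1 z0.0745 12.88 p [4.926e-01 3.000e-04 7.480e-02] q6 0.549 F [1.9 2.3 1. ] M [ 0.48 -0.5  -0.06] gap 0.454 g 40.6
 probe True 13.08 p [4.93e-01 4.00e-04 7.42e-02] q6 0.547 F [-0.4  0.1  6.5] M [ 0.14  0.17 -0.05] gap 0.454 g 41.1
k2 z0.0743 13.38 p [4.927e-01 3.000e-04 7.480e-02] q6 0.397 F [2.2 3.8 4.1] M [ 0.67 -0.6   0.02] gap 0.457 g 40.8
k3 z0.0744 13.68 p [4.923e-01 3.000e-04 7.480e-02] q6 0.248 F [3.2 4.2 5.8] M [ 0.79 -0.57 -0.01] gap 0.453 g 41.0
k4 z0.0745 13.98 p [0.4925 0.0006 0.075 ] q6 0.098 F [2.4 4.6 5.1] M [ 1.05 -0.65 -0.04] gap 0.453 g 41.0
k5 z0.0746 14.28 p [0.4915 0.0007 0.0747] q6 -0.05 F [1.9 5.5 4.3] M [ 1.06 -0.42  0.02] gap 0.455 g 40.9
k6 z0.0747 14.58 p [0.4913 0.0008 0.0741] q6 -0.2 F [ 3.5  4.7 -2.3] M [ 1.03 -0.76 -0.01] gap 0.454 g 40.5
 probe False 14.97 p [0.4911 0.0007 0.0702] q6 -0.2 F [ 3.6  4.4 -4.4] M [ 0.93 -0.85 -0.05] gap 0.454 g 40.6
True 6 1.6259586531581285
```

```bash
python3 - <<'E'
from h import *
p=get_state()["position"]
print(move_l([BX,BY,.0640],velocity=.015,until_force=4)); st("seat")
S=grab_frame("side"); cv2.imwrite("pics/d.png",crop(S,proj(S,[BX,BY,.09]),45,400))
E
```

```text
True
seat 15.27 p [0.4915 0.0012 0.0679] q6 -0.201 F [0.9 1.4 1.7] M [ 0.2  -0.2   0.03] gap 0.454 g 41.0
```

View pics/d.png

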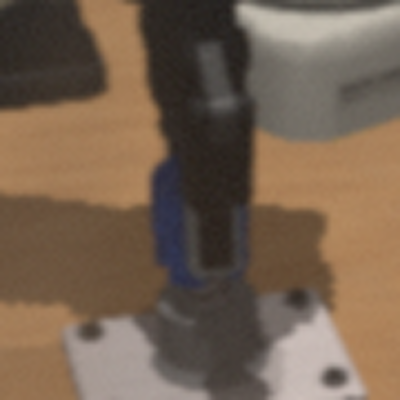

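Dropped: seat z of 0.0679 matches a sink of 8 mm. The picture shows the sleeve at (200,225), upright and nearer to the boss. Now I go forward, following the bolt down, and regrip once.

```bash
cat > fwd.py <<'E'
from h import *
def fwd(phi,z,total,play,n):
    step=total/n
    for k in range(1,n+1):
        zz=z-max(0,step*k-play)*.008/(2*np.pi)
        move_l([BX,BY,zz],velocity=.003,rot=down(phi-step*k)); st(f"z{zz:.4f}")
    return phi-total,zz
E
python3 - <<'E'
from fwd import *
phi,z=fwd(1.626,.0681,3.2,.4,4)
let_go(); st("open")
print(phi,z)
for a in (1.3,2.6,3.9):
    move_l([BX,BY,.0640],velocity=.1,rot=down(phi+a))
st("back")
grab(40); st("regrip")
print("phi",phi+3.9)
T=grab_frame("side");cv2.imwrite("pics/r.png",crop(T,proj(T,[BX,BY,.09]),45,400))
E
```

```text
z0.0676 16.27 p [0.4908 0.001  0.0673] q6 0.595 F [-0.6  5.   1.8] M [1.1  0.01 0.05] gap 0.454 g 40.9
z0.0666 17.22 p [0.4914 0.     0.0664] q6 1.394 F [ 1.   2.8 -0.1] M [ 0.6  -0.12 -0.02] gap 0.455 g 40.8
z0.0656 18.17 p [4.904e-01 1.000e-04 6.520e-02] q6 2.194 F [-4.5  3.9  2.9] M [0.72 0.86 0.04] gap 0.453 g 41.1
z0.0645 19.12 p [0.4905 0.0005 0.0641] q6 2.994 F [-3.8  4.5  1.3] M [ 0.91  0.75 -0.05] gap 0.451 g 41.2
open 19.64 p [ 4.919e-01 -2.000e-04  6.460e-02] q6 2.994 F [-0.5 -0.2  0.3] M [-0.01 -0.04  0.02] gap 1.001 g 0.0
-1.5740000000000003 0.06453492927474154
back 23.99 p [ 0.4917 -0.      0.064 ] q6 -0.905 F [-0.6 -0.3 -0.7] M [-0.02  0.   -0.07] gap 1.004 g 0.0
regrip 24.48 p [4.916e-01 3.000e-04 6.410e-02] q6 -0.905 F [-1.5  1.6  2.6] M [0.31 0.23 0.06] gap 0.457 g 39.9
phi 2.3259999999999996
```

View pics/r.png

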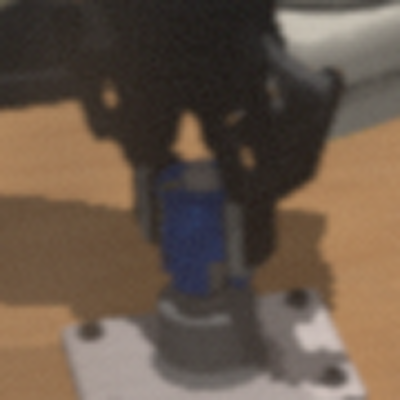

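The sleeve is regripped at (195,225), with the bolt end visible above it at (203,175). On with the rest of the turn.

```bash
python3 - <<'E'
from fwd import *
phi,z=fwd(2.326,.0643,3.75,0,5)
print(phi,z)
hit=move_l([BX,BY,z-.004],velocity=.01,until_force=4); st(f"probe {hit}")
T=grab_frame("side");cv2.imwrite("pics/f.png",crop(T,proj(T,[BX,BY,.09]),45,400))
E
```

```text
z0.0633 25.43 p [0.4909 0.0009 0.0632] q6 -0.155 F [-2.4  4.1  2.8] M [0.91 0.55 0.03] gap 0.461 g 40.4
z0.0624 26.33 p [0.4911 0.0008 0.0622] q6 0.595 F [-2.3  5.5  3.1] M [ 1.16  0.55 -0.02] gap 0.46 g 40.5
z0.0614 27.23 p [0.4911 0.001  0.0613] q6 1.345 F [-3.2  6.2  4. ] M [1.24 0.51 0.  ] gap 0.461 g 40.5
z0.0605 28.13 p [0.491  0.0012 0.0603] q6 2.095 F [-3.4  6.8  2.3] M [1.33 0.56 0.02] gap 0.457 g 40.7
z0.0595 29.03 p [0.4916 0.0006 0.0594] q6 2.845 F [-1.2  5.4  1.6] M [1.07 0.33 0.04] gap 0.461 g 40.9
-1.424 0.059525351707243136
probe True 29.25 p [0.4916 0.0011 0.0591] q6 2.845 F [-0.7  1.9  5.5] M [ 0.27  0.17 -0.03] gap 0.462 g 41.2
```

View pics/f.png

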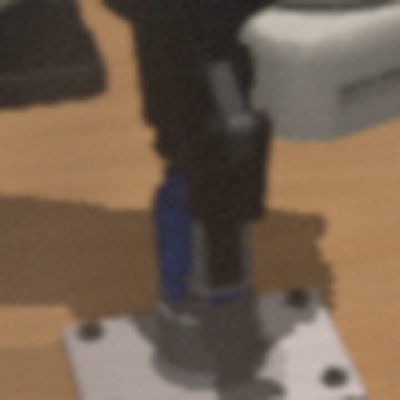

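The sleeve is seated, upright and gripped at (190,240). The contact height gives a sink of about 16 mm and a bolt turn of about 2π, so I'm handing it in.

```bash
python3 -c "
from h import *
st(); print(sign_off())"
```

```text
29.3 p [0.4916 0.0011 0.0591] q6 2.845 F [0.  0.8 5.9] M [ 0.29  0.2  -0.04] gap 0.463 g 41.2
the job is handed in; nothing more can be done
None
```

I turned the bolt back until it dropped into the thread start, then about one full turn forward (sink about 16 mm, judged from contact height and sleeve rotation), and handed the job in at 29.3 s with the sleeve still gripped, upright and over the cross pin.

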